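# Shut off the suction and unload the milled circuit board

## Robot

A 6-joint arm with a two-finger parallel gripper is mounted at the origin on the work surface. World frame = base frame: x ahead of the robot, y to its left, z up, the work surface at z = 0. Lengths are in m, angles in rad, forces in N, time in s.
With the tool pointing down it reaches from about 0.225 to 0.875 m from the base axis. Payload 3.4 kg.
Tool frame: the origin (TCP) lies midway between the tips of the shut fingers; the grasp point (between the pads) lies 19 mm behind it (pinch_z is the distance from the TCP to the grasp point, in m); z points along the fingers, y is the line along which they close (so a half turn about z gives the same grasp; the last joint's range is limited). The gripper opens to 85 mm and grips with 20 to 120 N. Pads are 22 mm wide; open, the fingers measure 114 mm over their backs; the gripper's body (76 mm by 85 mm) begins 54 mm behind the grasp point. The pads swing forward as they close: fully open they stand 13 mm farther back than shut.
Start: joints at [1.118, 0.276, 1.505, -0, 1.361, -0.121], TCP at [0.187, 0.544, 0.231] pointing down, gripper open.
Joint ranges: [-2.89, 2.89], [-0.75, 2.08], [0.22, 2.7], [-1.18, 4.32], [0.11, 2.71], [-2.7, 2.7]. Speed limits (rad/s): [2.57, 2.57, 3.14, 3.14, 3.14, 3.14].

## Interface

Orientations are given as a unit quaternion [w, x, y, z].
In Python, from rig import get_state, get_image, sign_off, pinch_z gives the robot as it stands.
- The arm moves only by the tool send_rows, never from a script. Its argument "steps" is one flat list of numbers, 5 for each row, row after row: the gripper's target within -1 to 1 (fully open at 1, half-way at 0, shut at -1), then the shift along the tool's x, y, z in cm, then the turn about the tool's z in degrees. In form: [gripper, x, y, z, roll, gripper, x, y, z, roll, ...]. A call has 1 to 12 rows; each row shifts and turns the commanded pose from where the row before left it, along the tool's axes as they then stand; what a row does not reach is not made up. A row lasts 1/10 s, in which the tool goes at most 50 mm and 8.59 degrees, less where a joint would pass 70% of its speed; a pose out of reach is approached as far as the arm can. A call is refused whole if a number of a shift passes 5 or a number of a turn 8.59, either way. A call with a gripper value outside its range is refused whole. The fingers move at their own pace and stop on an object; "newtons" is the grip in N (left out, the last holds). Time passes only in rows, so rows that do not move let the fingers close. It gives the time, the measured TCP pose, the force, the opening and the grip force at its end, in the units of the state.
- get_state(): the state, without advancing time (a new reading comes with each control period).
- get_image(name): name is "side" or "top"; returns a dict with "color" (480x640x3 uint8, red, green, blue), "mtx" (3x3 intrinsics, pixels), "k1" (the pictures are not rectified: a ray, as slopes to the right and down, at radius r is drawn at 1 + k1 r^2 times it, then the intrinsics apply), "T" (4x4, takes a point from camera to world coordinates). Camera axes: x right, y down, z forward; pixel columns grow to the right and rows downward; lengths in m; the calibration is good to about 2 mm. A picture is of the moment at which its call begins. There is no depth.
- sign_off(): hands the job in; it is judged then, once.
The state is a dict: "clock": time; "qpos": joint angles; "qd": joint speeds; "effort": joint torques, N m; "position": TCP position; "ee_rot": TCP orientation; "contact_force": force on the tool from outside, world axes, zero at the start; "moment": the same for the moment, N m; "width": finger opening in m; "gripper_force": force on a finger pad.
Only numpy, scipy, OpenCV 4.12 (cv2) and the standard library are available. Lean on these libraries where they do the work, as an engineer would, in place of code of your own. Each camera call takes 0.05 s, during which the arm holds its last target. There are 200 camera calls.

## Task

The circuit board is finished: first turn the suction unit's knob fully anticlockwise to its off stop, then swing the clamp lever on the aluminium bed right up and over, fully open. After that take the copper-faced board off the bed and lay it gently, copper side up, flat inside the grey tray; do not drop it, and leave the brush, the jar and the spare blanks where they are.

Things in the scene. Friction and masses are not known exactly. Their poses are not given: they have to be found in the camera images.
- knob (a joint): angle of the suction knob (rad): 0 is the off stop, fully anticlockwise seen from above; it grows clockwise, up to 4.7. It starts somewhere between 1.0 and 2.4 and stays where it is left (friction about 0.06 N m).
- knob_grip (a point): point on the knob's vertical axis at grip height, 97 mm above the table. The black knob is a disc 64 mm across with an upright bar grip 61 mm long, 14 mm wide, 32 mm tall, lying along this point's x axis (white mark on its -x half). The bar's top is 7 mm above this point, the disc's top 23 mm below. z is up.
- unit: suction unit, a low black box 170 x 150 x 60 mm with a grey top panel, fixed to the table; origin at the centre of its underside, x along the 170 mm side, z up. The knob's axis is at its centre. At the off stop the knob's bar (x axis of knob_grip) is turned 0.52 rad clockwise, seen from above, from this box's x, its white mark at a long tick on the robot's side.
- clamp (a joint): angle of the clamp lever (rad): 0 is shut (the lever lies over the board, its foot just above it), 1.7 is the open stop, past upright. It starts between 0 and 0.12 and stays where it is left (stiff hinge, about 1.5 N at the grip).
- clamp_grip (a point): grip point on the lever's centre line, 100 mm from the hinge; turns with the lever. The lever is a straight bar 18 mm wide (along the bed's y) and 10 mm thick, with a black grip; it ends 20 mm beyond this point. When shut the lever runs from the hinge towards the bed's -x, rising at 0.35 rad, so this point is then 116 mm above the table and about 52 mm above the board's top.
- clamp_hinge (a point): centre of the lever's hinge, 55 mm from the bed's origin along the bed's +x and 82 mm above the table; the hinge axis is the bed's y, and opening carries the lever up and over towards the bed's +x. Two cheeks of the hinge block beside it reach 100 mm above the table.
- bed: work-holding bed, an aluminium plate 220 (x) x 130 (y) x 35 mm high fixed to the table; origin at the centre of its underside, z up. On it a wooden support 100 x 36 x 15 mm (centre 30 mm from the origin along -x) carries the board 50 mm above the table.
- board: the finished circuit board, a rigid copper-faced panel on a wooden backing, 120 (x) x 56 (y) x 14 mm, about 120 g; origin at the centre of its underside, z up through the copper face. It starts on the bed's support, its long side along the bed's x, overhanging the support by 10 mm on both long sides.
- tray: finished-work tray, grey, open on top, 200 (x) x 160 (y) x 18 mm outside with 4 mm walls and floor, fixed to the table; origin at the centre of its underside.
- brush: bystander: bench brush about 170 mm long lying on the table beyond the work; origin under it.
- jar: bystander: closed jar, 60 mm across and 75 mm tall; origin under its centre.
- blanks: bystander: stack of spare blanks 100 x 70 x 23 mm; origin under its centre.
Not all that is in view belongs to the job. Leave any red look-alike of the unit alone.

How it is judged:
By the outcome, as a careful person would: the job done as asked, in the order asked, and still so for the second after the job is handed in, with the robot touching nothing.
It also fails if it takes over 72 s, if anything falls off the work surface, if the arm or the gripper's body presses on something with over 40 N, if the wrist force passes 120 N, or if a joint passes its speed limit or range.

## Working session

There is one attempt and no reset: what is moved stays moved. The work goes in short steps, Python scripts to look and compute and a tool call to move; the robot and the scene stay as the last step left them, time stands still between calls to the robot, and variables do not carry over. Pictures are saved under pics/ and viewed, at most 10 in all, crops included, and the job is handed in when it is done.

Besides the shell and the picture viewer there is one more tool, called by a JSON object that holds its "method" and its "body". send_rows: Moves the arm, as the interface text tells. Its arguments: {"type":"object","properties":{"steps":{"type":"array"},"newtons":{"type":"number"}},"required":["steps"]}

```bash
mkdir -p pics; cat > h.py <<'E'
import numpy as np, cv2
from rig import get_state,get_image
from scipy.spatial.transform import Rotation as R
def snap(n,f):
    d=get_image(n); cv2.imwrite(f,d["color"][:,:,::-1]); np.savez(f+'.npz',mtx=d["mtx"],k1=d["k1"],T=d["T"]); return d
def load(f): return np.load(f+'.npz')
def ray(d,u,v):
    m=d["mtx"];p=np.array([(u-m[0,2])/m[0,0],(v-m[1,2])/m[1,1]]);k=float(d["k1"]);s=p.copy()
    for _ in range(30): s=p/(1+k*(s@s))
    T=d["T"];return T[:3,3],T[:3,:3]@np.array([s[0],s[1],1])
def at(d,u,v,z):
    o,r=ray(d,u,v);return o+r*(z-o[2])/r[2]
def tri(d1,p1,d2,p2):
    A=[];b=[]
    o1,r1=ray(d1,*p1);o2,r2=ray(d2,*p2)
    s=np.linalg.lstsq(np.c_[r1,-r2],o2-o1,rcond=None)[0]
    a=o1+s[0]*r1;c=o2+s[1]*r2;return (a+c)/2,np.linalg.norm(a-c)
def proj(d,X):
    T=d["T"];c=T[:3,:3].T@(np.asarray(X)-T[:3,3]);s=c[:2]/c[2];s=s*(1+float(d["k1"])*(s@s));m=d["mtx"]
    return np.array([m[0,0]*s[0]+m[0,2],m[1,1]*s[1]+m[1,2]])
E
python3 - <<'E'
from h import *
import rig
for n in("top","side"):
    d=snap(n,f"pics/{n}0.png");print(n,d["T"].round(3).tolist(),d["mtx"].round(1).tolist(),d["k1"])
print(get_state(),rig.pinch_z)
E
```

```text
top [[-0.025, -0.988, 0.153, 0.379], [-1.0, 0.026, 0.002, -0.132], [-0.006, -0.153, -0.988, 1.249], [0.0, 0.0, 0.0, 1.0]] [[442.0, 0.0, 321.2], [0.0, 442.0, 234.7], [0.0, 0.0, 1.0]] -0.09783770063405256
side [[-0.98, -0.121, 0.155, 0.403], [-0.196, 0.518, -0.832, 0.884], [0.021, -0.846, -0.532, 0.712], [0.0, 0.0, 0.0, 1.0]] [[537.2, 0.0, 322.7], [0.0, 537.2, 240.8], [0.0, 0.0, 1.0]] -0.07651960605421841
{'clock': 0.1, 'qpos': array([ 1.11798867e+00,  2.76540856e-01,  1.50603520e+00, -2.89891465e-05,
        1.36071366e+00, -1.21011141e-01]), 'qd': array([ 5.02725404e-04, -2.62993216e-03, -2.16311961e-03,  6.91698057e-05,
        6.89073714e-04,  4.60570473e-04]), 'effort': array([ 1.50432712e-03, -4.17698944e+01, -2.46405637e+01, -1.39333503e-05,
        5.81656059e-03,  1.26334203e-05]), 'position': array([0.18710667, 0.54318749, 0.23050961]), 'ee_rot': array([-2.26532035e-04,  1.65135270e-01,  9.86270562e-01, -8.17859220e-04]), 'contact_force': array([0.43033113, 0.29858885, 0.06773662]), 'moment': array([ 0.01211876, -0.00090758,  0.02264618]), 'gripper_force': 0.0, 'width': 0.08511812299952953} 0.0187
```

View pics/top0.png

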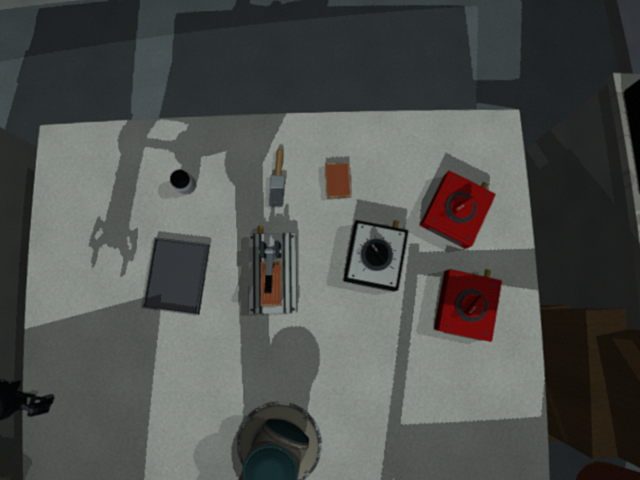

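View pics/side0.png

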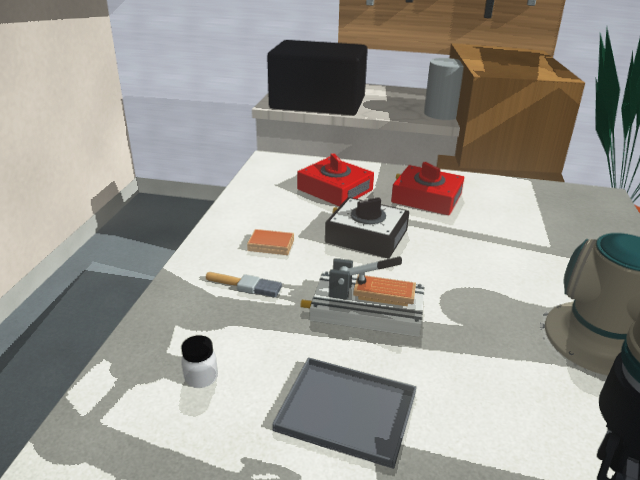

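Top: the black unit is at (376,254) and its red look-alikes are at (459,209) and (470,303). The bed with lever and board is at (273,275), the tray at (178,273), the jar at (180,179), the brush at (278,180) and the blanks at (338,178). By the description I choose the black unit. The copper board is the one under the lever on the bed, not the blanks. Next I check both in close crops.

```bash
python3 - <<'E'
import cv2
a=cv2.imread('pics/top0.png')[205:325,240:420]; cv2.imwrite('pics/topc.png',cv2.resize(a,None,fx=4.4,fy=4.4,interpolation=cv2.INTER_CUBIC))
a=cv2.imread('pics/side0.png')[180:350,290:440]; cv2.imwrite('pics/sidec.png',cv2.resize(a,None,fx=3.5,fy=3.5,interpolation=cv2.INTER_CUBIC))
E
```

```text
(no output)
```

View pics/topc.png

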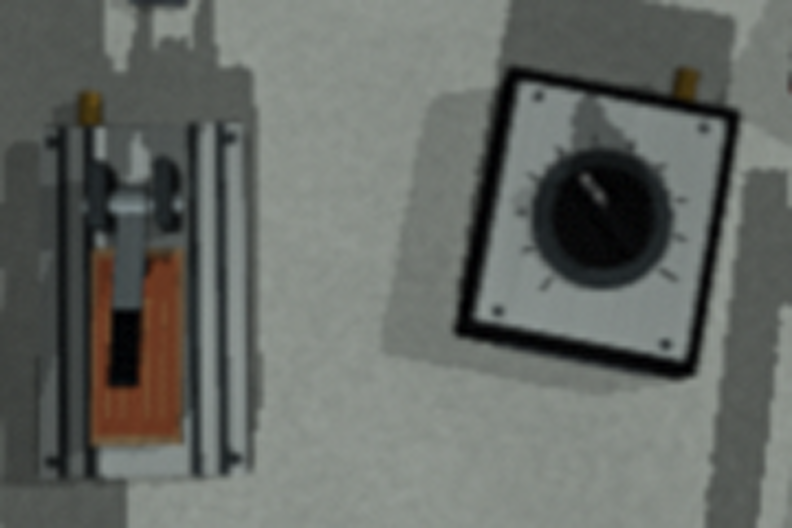

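View pics/sidec.png

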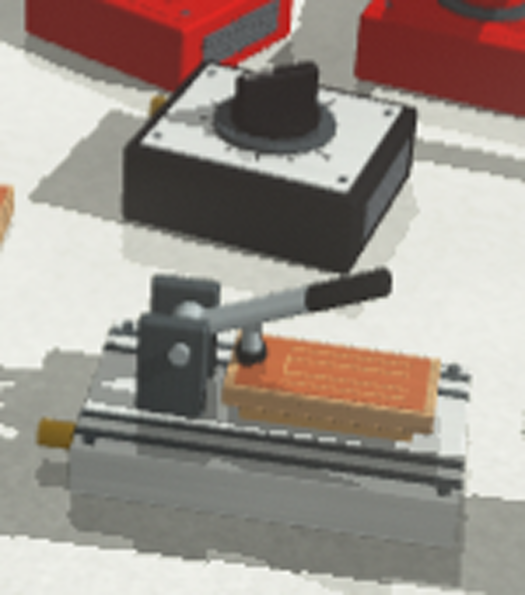

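The crops confirm the black unit, with the white mark at topc (584,175)-(604,205) and the off long tick at (545,285). The lever is shut, with its black grip at topc (124,345) and sidec (350,290). The board corners are clear in both crops. Now I triangulate.

```bash
cat > m.py <<'E'
from h import *
dt,ds=load('pics/top0.png'),load('pics/side0.png')
tc=lambda U,V:((U+.5)/4.4-.5+240,(V+.5)/4.4-.5+205)
sc=lambda U,V:((U+.5)/3.5-.5+290,(V+.5)/3.5-.5+180)
def t(n,a,b):
    X,e=tri(dt,a,ds,b);print(n,X.round(4),'gap',round(e,4))
if __name__=='__main__':
    for n,a,b in [('unitTL',(512,68),(125,150)),('BL',(458,333),(345,190)),('BR',(692,372),(415,110)),('TR',(740,113),(208,62)),
      ('boardLL',(92,441),(437,405)),('UL',(92,248),(225,385)),('LR',(182,441),(440,360)),('grip end',(124,385),(390,282)),('grip start',(126,310),(308,298)),('disc',(602,218),(275,122)),('bedUL',(45,125),(75,440)),('bedLL',(40,478),(465,495))]:
        t(n,tc(*a),sc(*b))
    for n,a,b in [('tray',(156,233),(274,430)),('tr',(210,238),(308,360)),('br',(200,314),(416,386)),('bl',(144,307),(395,464))]: t(n,a,b)
    print('z=60 unit',[at(dt,*tc(*p),.06)[:2].round(4) for p in [(512,68),(740,113),(692,370),(458,333)]])
    print('board64',[at(dt,*tc(*p),.064)[:2].round(4) for p in [(92,248),(183,250),(182,441),(92,441)]])
    a,b=[at(dt,*tc(*p),.104) for p in [(584,175),(604,205)]];print('mark',a,b,np.degrees(np.arctan2(*(a-b)[1::-1])))
    print('disc',at(dt,*tc(602,218),.074))
    print('tray18',[at(dt,*p,.018)[:2].round(4) for p in [(156,233),(210,238),(200,314),(144,307)]])
E
python3 m.py
```

```text
unitTL [ 0.6029 -0.2259  0.0554] gap 0.0027
BL [ 0.4428 -0.1862  0.0683] gap 0.0117
BR [ 0.41   -0.329   0.0569] gap 0.0004
TR [ 0.5686 -0.3669  0.0573] gap 0.0009
boardLL [0.377  0.0358 0.0705] gap 0.0011
UL [0.4951 0.0358 0.0645] gap 0.0009
LR [ 0.3765 -0.0177  0.0628] gap 0.0004
grip end [0.4098 0.0086 0.1301] gap 0.0016
grip start [0.454  0.0092 0.1128] gap 0.0018
disc [ 0.5058 -0.2772  0.0626] gap 0.0012
bedUL [0.5756 0.0692 0.0368] gap 0.0012
bedLL [0.3555 0.0726 0.0397] gap 0.0001
tray [0.5817 0.3488 0.0028] gap 0.0147
tr [0.562  0.1883 0.0074] gap 0.0151
br [0.3561 0.2145 0.0111] gap 0.0018
bl [0.378  0.3766 0.0095] gap 0.0021
z=60 unit [array([ 0.6007, -0.2257]), array([ 0.5686, -0.3664]), array([ 0.4109, -0.3286]), array([ 0.4374, -0.1867])]
board64 [array([0.4947, 0.0359]), array([ 0.4921, -0.02  ]), array([ 0.3763, -0.0178]), array([0.3775, 0.0367])]
mark [ 0.52674109 -0.26258788  0.104     ] [ 0.5085002  -0.27370472  0.104     ] 31.360071979396146
disc [ 0.50397868 -0.2758472   0.074     ]
tray18 [array([0.5866, 0.3439]), array([0.568 , 0.1862]), array([0.3554, 0.2126]), array([0.3769, 0.3732])]
```

{"method": "send_rows", "body": {"steps": [1,-1,-1,0,0,1,-2.6,-3.1,0,0,1,-2.6,-3.1,0,0,1,-2.6,-3.1,0,0,1,-2.6,-3.1,0,0,1,-2.6,-3.1,0,0,1,-2.6,-3.1,0,0,1,-2.6,-3.1,0,0,1,-2.6,-3.1,0,0,1,-2.6,-3.1,0,0,1,-2.6,-3.1,0,0,1,-2.6,-3.1,0,0], "newtons": 40}}

```text
clock: 1.3
position: [0.3523, 0.1131, 0.2313]
ee_rot: [0.0, 0.165, 0.986, -0.0]
contact_force: [0.8, 0.4, 0.8]
width: 0.0853
gripper_force: 0.0
```

{"method": "send_rows", "body": {"steps": [1,-2.6,-3.1,0,0,1,-2.6,-3.1,0,0,1,-2.6,-3.1,0,0,1,-2.6,-3.1,0,0,1,-2.6,-3.1,0,0,1,-2.6,-3.1,0,0,1,-2.6,-3.1,0,0,1,-2.6,-3.1,0,0,1,-2.6,-3.1,0,0,1,-2,-2,0,0,1,0,0,0,8.5,1,0,0,0,8.5]}}

```text
clock: 2.5
position: [0.4946, -0.2514, 0.2305]
ee_rot: [-0.001, 0.313, 0.95, 0.0]
contact_force: [-0.8, 0.3, 0.3]
width: 0.0855
gripper_force: 0.0
```

{"method": "send_rows", "body": {"steps": [1,0,0,0,8.5,1,0,0,0,8.5,1,0,0,0,8.5,1,0,0,0,8.5,1,0,0,0,8.5,1,0,0,0,8.5,1,0,0,0,8.5,1,0,0,0,8.5,1,0,0,0,8.5,1,0,0,0,8.5,1,0,0,0,8.5,1,0,0,0,8.5]}}

```text
clock: 3.7
position: [0.4943, -0.2502, 0.2311]
ee_rot: [-0.0, 0.935, 0.355, -0.0]
contact_force: [0.8, -0.5, 0.4]
width: 0.0853
gripper_force: 0.0
```

{"method": "send_rows", "body": {"steps": [1,0,0,0,8.5,1,0,0,0,0,1,0,0,0,0]}}

```text
clock: 4.0
position: [0.4948, -0.2502, 0.2312]
ee_rot: [-0.0, 0.957, 0.289, -0.0]
contact_force: [-0.4, -0.4, -0.1]
width: 0.0853
gripper_force: 0.0
```

```bash
cat >> h.py <<'E'
def pose():
    s=get_state();q=s['ee_rot'];M=R.from_quat([q[1],q[2],q[3],q[0]]).as_matrix();return np.array(s['position']),M,s
def to(X,yaw=None):
    p,M,s=pose();print('t',round(s['clock'],2),'p',p.round(4),'yawY',np.degrees(np.arctan2(M[1,1],M[0,1])).round(1),'F',np.round(s['contact_force'],1),'w',round(s['width'],4),'q',np.round(s['qpos'],2))
    if X is not None: print('shift cm',(M.T@(np.array(X)-p)*100).round(2))
E
python3 - <<'E'
from h import *
to((.5045,-.2765,.081))
d=snap("top","pics/top1.png");a=cv2.imread('pics/top1.png')[195:325,300:470]; cv2.imwrite('pics/top1c.png',cv2.resize(a,None,fx=4,fy=4,interpolation=cv2.INTER_CUBIC))
E
```

```text
t 4.0 p [ 0.4948 -0.2502  0.2312] yawY -56.4 F [-0.4 -0.4 -0.1] w 0.0853 q [-0.59  0.25  1.55 -0.    1.35  0.39]
shift cm [-0.65  2.73 15.02]
```

{"method": "send_rows", "body": {"steps": [1,-0.3,1.4,0,1.6,1,-0.4,1.3,2,0,1,0,0,2.5,0,1,0,0,2.5,0,1,0,0,2.5,0,1,0,0,2,0,1,0,0,2,0,1,0,0,1.5,0,1,0,0,0,0]}}

```text
clock: 4.95
position: [0.5032, -0.2765, 0.0789]
ee_rot: [-0.002, 0.962, 0.275, -0.002]
contact_force: [-0.1, 0.1, -0.0]
width: 0.0858
gripper_force: 0.0
```

{"method": "send_rows", "body": {"steps": [-1,0,0,0,0,-1,0,0,0,0,-1,0,0,0,0,-1,0,0,0,0,-1,0,0,0,0,-1,0,0,0,0,-1,0,0,0,0,-1,0,0,0,0,-1,0,0,0,0,-1,0,0,0,0]}}

```text
clock: 5.95
position: [0.5055, -0.2787, 0.0823]
ee_rot: [0.002, 0.961, 0.275, 0.001]
contact_force: [0.2, -6.1, 1.3]
width: 0.0132
gripper_force: 44.2
```

```bash
python3 - <<'E'
from h import *
to((.5045,-.2765,.081))
print(get_state()['moment'],get_state()['gripper_force'])
E
```

```text
t 5.95 p [ 0.5055 -0.2787  0.0823] yawY -58.1 F [ 0.2 -6.1  1.3] w 0.0132 q [-0.62  0.4   1.72 -0.    1.02  0.39]
shift cm [ 0.03 -0.24  0.13]
[-0.77128119 -0.15180305  0.04822975] 44.182562828063965
```

{"method": "send_rows", "body": {"steps": [-1,0,0.2,0,0,-1,0,0,0,-6,-1,0,0,0,-8,-1,0,0,0,-8,-1,0,0,0,-8,-1,0,0,0,-8,-1,0,0,0,-8,-1,0,0,0,0]}}

```text
clock: 6.75
position: [0.5063, -0.2793, 0.0823]
ee_rot: [0.002, 0.778, 0.629, 0.0]
contact_force: [0.9, -4.1, 5.6]
width: 0.0131
gripper_force: 44.6
```

```bash
python3 - <<'E'
from h import *
to(None)
print(get_state()['moment'],get_state()['gripper_force'])
E
```

```text
t 6.75 p [ 0.5063 -0.2793  0.0823] yawY -12.1 F [ 0.9 -4.1  5.6] w 0.0131 q [-0.62  0.4   1.72 -0.    1.02 -0.41]
[-0.48643788  0.05199553  0.04196812] 44.59938168525696
```

{"method": "send_rows", "body": {"steps": [-1,0,0,0,-8,-1,0,0,0,-8,-1,0,0,0,-8,-1,0,0,0,-8,-1,0,0,0,-8,-1,0,0,0,-6,-1,0,0,0,-4,-1,0,0,0,-3,-1,0,0,0,0,-1,0,0,0,0]}}

```text
clock: 7.75
position: [0.5073, -0.2791, 0.0823]
ee_rot: [0.002, 0.417, 0.909, -0.0]
contact_force: [3.8, -3.2, 5.5]
width: 0.0131
gripper_force: 44.7
```

```bash
python3 - <<'E'
from h import *
to(None)
print(get_state()['moment'],get_state()['gripper_force'])
E
```

```text
t 7.75 p [ 0.5073 -0.2791  0.0823] yawY 40.7 F [ 3.8 -3.2  5.5] w 0.0131 q [-0.62  0.4   1.72  0.    1.02 -1.33]
[-0.50192906 -0.49554225  0.0265047 ] 44.6612012386322
```

{"method": "send_rows", "body": {"steps": [-1,0,0,0,-3,-1,0,0,0,-3,-1,0,0,0,-2,-1,0,0,0,-2,-1,0,0,0,0,-1,0,0,0,0]}}

```text
clock: 8.35
position: [0.5075, -0.279, 0.0823]
ee_rot: [0.003, 0.339, 0.941, 0.0]
contact_force: [3.3, -2.6, 5.2]
width: 0.0132
gripper_force: 58.2
```

```bash
python3 - <<'E'
from h import *
to(None)
print(get_state()['moment'],get_state()['gripper_force'])
E
```

```text
t 8.35 p [ 0.5075 -0.279   0.0823] yawY 50.4 F [ 3.3 -2.6  5.2] w 0.0132 q [-0.62  0.4   1.72  0.    1.02 -1.51]
[-0.53764013 -0.57529556 -1.46293842] 58.210339865181595
```

{"method": "send_rows", "body": {"steps": [1,0,0,0,0,1,0,0,0,0,1,0,0,0,0,1,0,0,0,0,1,0,0,0,0,1,0,0,0,0,1,0,0,-1,0,1,0,0,-2,0,1,0,0,-3,0,1,0,0,-4,0,1,0,0,-4,0,1,0,0,0,0]}}

```text
clock: 9.55
position: [0.5084, -0.2803, 0.2285]
ee_rot: [0.006, 0.335, 0.942, -0.002]
contact_force: [0.3, -1.2, 0.5]
width: 0.0853
gripper_force: 0.0
```

```bash
python3 - <<'E'
from h import *
d=snap("side","pics/side1.png");a=cv2.imread('pics/side1.png')[170:350,290:440]; cv2.imwrite('pics/side1c.png',cv2.resize(a,None,fx=3.3,fy=3.3,interpolation=cv2.INTER_CUBIC))
to(None)
from m import *
for k in ('top',): pass
# bed axes
U=at(dt,*tc(92,248),.064);L=at(dt,*tc(92,441),.064);u=at(dt,*tc(183,250),.064);l=at(dt,*tc(182,441),.064)
print('board c',((U+L+u+l)/4)[:2],'yaw',np.degrees(np.arctan2((U-L+u-l)[1],(U-L+u-l)[0])))
E
```

```text
t 9.6 p [ 0.507  -0.2794  0.2255] yawY 50.9 F [ 0.5 -0.4 -1.3] w 0.0856 q [-0.62  0.28  1.51  0.    1.34 -1.51]
board c [0.43513817 0.00867792] yaw -0.7455258377420801
```

View pics/side1c.png

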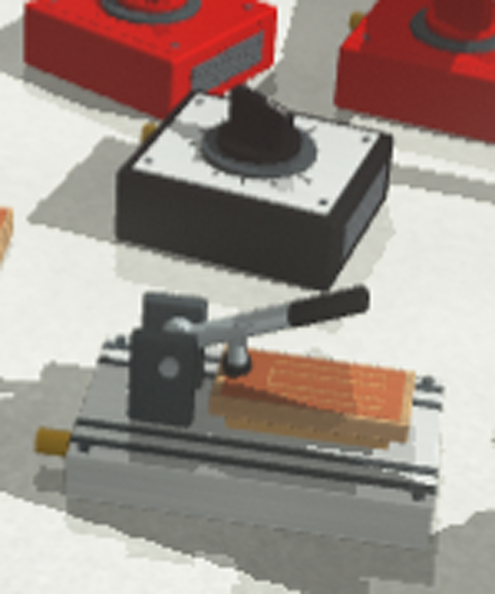

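The side view shows the knob bar turned to the off stop (bar at (262,115)), and the clamp and board are undisturbed. The clamp is next.

{"method": "send_rows", "body": {"steps": [1,0,0,0,-7.7,1,0,0,0,-7.7,1,0,0,0,-7.7,1,0,0,0,-7.7,1,0,0,0,-7.6,1,0,0,0,0]}}

```text
clock: 10.2
position: [0.5047, -0.2778, 0.2203]
ee_rot: [-0.001, 0.006, 1.0, 0.001]
contact_force: [-0.4, -0.7, 0.9]
width: 0.0855
gripper_force: 0.0
```

```bash
python3 - <<'E'
from h import *
to((.427,.009,.097))
E
```

```text
t 10.2 p [ 0.5047 -0.2778  0.2203] yawY 89.3 F [-0.4 -0.7  0.9] w 0.0855 q [-0.62  0.29  1.52  0.    1.34 -2.18]
shift cm [ 8.11 28.56 12.39]
```

{"method": "send_rows", "body": {"steps": [1,1,3.6,0,0,1,1,3.6,0,0,1,1,3.6,0,0,1,1,3.6,0,0,1,1,3.6,0,0,1,1,3.6,0,0,1,1,3.6,0,0,1,1.1,3.4,0,0,1,0,0,0,0,1,0,0,0,0]}}

```text
clock: 11.2
position: [0.4275, 0.0092, 0.2211]
ee_rot: [-0.0, 0.006, 1.0, -0.0]
contact_force: [-0.1, -0.6, 0.0]
width: 0.0857
gripper_force: 0.0
```

```bash
python3 - <<'E'
from h import *
to((.427,.009,.097))
E
```

```text
t 11.2 p [0.4275 0.0092 0.2211] yawY 89.3 F [-0.1 -0.6  0. ] w 0.0857 q [-0.14  0.06  1.81 -0.    1.28 -1.7 ]
shift cm [ 5.000e-02 -1.000e-02  1.241e+01]
```

{"method": "send_rows", "body": {"steps": [1,0,0,2.5,0,1,0,0,2.5,0,1,0,0,2.5,0,1,0,0,2,0,1,0,0,1.5,0,1,0,0,1.4,0,-1,0,0,0,0,-1,0,0,0,0,-1,0,0,0,0,-1,0,0,0,0,-1,0,0,0,0,-1,0,0,0,0], "newtons": 25}}

```text
clock: 12.4
position: [0.4284, 0.0081, 0.0979]
ee_rot: [0.001, 0.006, 1.0, -0.001]
contact_force: [-0.8, -3.3, 1.7]
width: 0.0176
gripper_force: 28.4
```

{"method": "send_rows", "body": {"steps": [-1,0,0,0,0,-1,0,0,0,0,-1,0,0,0,0,-1,0,0,0,0]}}

```text
clock: 12.8
position: [0.4282, 0.0081, 0.0976]
ee_rot: [0.0, 0.006, 1.0, -0.001]
contact_force: [-1.0, -4.9, 2.6]
width: 0.0175
gripper_force: 28.5
```

```bash
python3 - <<'E'
from h import *
to((.427,.009,.097))
p,M,s=pose();print(s['gripper_force'],s['moment'])
# arc rows: grasp point at r=.1 about hinge, actual grasp = p + 19mm up
hx,hz=.520,.082
gx,gz=p[0],p[2]+.0187+.002
r=np.hypot(gx-hx,gz-hz);f0=np.arctan2(gz-hz,hx-gx);print('r',r,'phi',f0)
n=22;f=np.linspace(f0,.35+1.72,n+1)
X=hx-r*np.cos(f);Z=hz+r*np.sin(f)
print(np.c_[-np.diff(X)*100,-np.diff(Z)*100].round(2).tolist())
E
```

```text
t 12.8 p [0.4282 0.0081 0.0976] yawY 89.3 F [-1.  -4.9  2.6] w 0.0175 q [-0.14  0.18  2.01 -0.    0.95 -1.7 ]
shift cm [0.12 0.09 0.06]
28.450657725334167 [-0.62103945 -0.03742148  0.14714164]
r 0.09867930955510126 phi 0.3765601399631288
[[-0.31, -0.69], [-0.36, -0.67], [-0.41, -0.64], [-0.46, -0.61], [-0.5, -0.57], [-0.54, -0.53], [-0.58, -0.49], [-0.62, -0.44], [-0.65, -0.39], [-0.68, -0.34], [-0.7, -0.29], [-0.72, -0.23], [-0.74, -0.17], [-0.75, -0.12], [-0.76, -0.06], [-0.76, -0.0], [-0.76, 0.06], [-0.75, 0.12], [-0.74, 0.17], [-0.72, 0.23], [-0.7, 0.28], [-0.68, 0.34]]
```

{"method": "send_rows", "body": {"steps": [-1,0,-0.1,0,0,-1,-0.3,0,-0.7,0,-1,-0.35,0,-0.67,0,-1,-0.4,0,-0.65,0,-1,-0.45,0,-0.6,0,-1,-0.5,0,-0.55,0,-1,-0.55,0,-0.55,0,-1,0,0,0,0]}}

```text
clock: 13.6
position: [0.4532, 0.0079, 0.1353]
ee_rot: [-0.001, 0.006, 1.0, 0.0]
contact_force: [-3.7, 0.8, 2.0]
width: 0.0174
gripper_force: 30.2
```

```bash
python3 - <<'E'
from h import *
to((.4537,.008,.1347))
E
```

```text
t 13.6 p [0.4532 0.0079 0.1353] yawY 89.3 F [-3.7  0.8  2. ] w 0.0174 q [-0.14  0.17  1.9   0.    1.07 -1.7 ]
shift cm [-0.05  0.01  0.06]
```

Tracking the arc with low force. I continue.

{"method": "send_rows", "body": {"steps": [-1,-0.6,0,-0.5,0,-1,-0.6,0,-0.45,0,-1,-0.65,0,-0.4,0,-1,-0.7,0,-0.35,0,-1,-0.7,0,-0.3,0,-1,-0.7,0,-0.2,0,-1,-0.75,0,-0.2,0,-1,-0.75,0,-0.1,0,-1,-0.75,0,-0.05,0,-1,0,0,0,0]}}

```text
clock: 14.6
position: [0.517, 0.0076, 0.161]
ee_rot: [0.001, 0.007, 1.0, 0.001]
contact_force: [-1.6, 3.6, 1.7]
width: 0.0176
gripper_force: 29.7
```

```bash
python3 - <<'E'
from h import *
to(None)
p,M,s=pose()
gx,gz=p[0]-.52,p[2]+.0207-.082;print('r',np.hypot(gx,gz),'a',np.arctan2(gz,-gx)-.35)
E
```

```text
t 14.6 p [0.517  0.0076 0.161 ] yawY 89.3 F [-1.6  3.6  1.7] w 0.0176 q [-0.12  0.24  1.74  0.    1.16 -1.68]
r 0.0997157381981925 a 1.19112441946552
```

{"method": "send_rows", "body": {"steps": [-1,-0.75,0,0,0,-1,-0.75,0,0.07,0,-1,-0.75,0,0.12,0,-1,-0.73,0,0.18,0,-1,-0.7,0,0.25,0,-1,-0.7,0,0.3,0,-1,-0.65,0,0.33,0,-1,0,0,0,0]}}

```text
clock: 15.4
position: [0.5689, 0.0073, 0.149]
ee_rot: [0.003, 0.006, 1.0, 0.001]
contact_force: [-0.1, 5.7, 1.6]
width: 0.0171
gripper_force: 30.0
```

```bash
python3 - <<'E'
from h import *
to(None)
p,M,s=pose()
gx,gz=p[0]-.52,p[2]+.0207-.082;print('r',np.hypot(gx,gz),'a',np.arctan2(gz,-gx)-.35)
E
```

```text
t 15.4 p [0.5689 0.0073 0.149 ] yawY 89.3 F [-0.1  5.7  1.6] w 0.0171 q [-0.11  0.32  1.65  0.    1.16 -1.67]
r 0.10043097990409498 a 1.7293914567764843
```

{"method": "send_rows", "body": {"steps": [-1,-0.45,0,0.25,0,-1,0,0,0,0]}}

```text
clock: 15.6
position: [0.5731, 0.0074, 0.1467]
ee_rot: [0.003, 0.006, 1.0, 0.001]
contact_force: [-0.3, 5.5, 2.9]
width: 0.0176
gripper_force: 30.0
```

{"method": "send_rows", "body": {"steps": [-1,-0.3,0,0.2,0,-1,0,0,0,0]}}

```text
clock: 15.8
position: [0.5742, 0.0073, 0.1459]
ee_rot: [0.002, 0.006, 1.0, 0.001]
contact_force: [-5.6, 3.9, 12.2]
width: 0.0177
gripper_force: 30.9
```

```bash
python3 - <<'E'
from h import *
to(None)
p,M,s=pose()
gx,gz=p[0]-.52,p[2]+.0207-.082;print('r',np.hypot(gx,gz),'a',np.arctan2(gz,-gx)-.35)
E
```

```text
t 15.8 p [0.5742 0.0073 0.1459] yawY 89.3 F [-5.6  3.9 12.2] w 0.0177 q [-0.11  0.33  1.64  0.    1.16 -1.67]
r 0.10048986450295855 a 1.791031152360591
```

The force rose to about 13 N, so the lever is at its stop. I release and retreat upward.

{"method": "send_rows", "body": {"steps": [1,0,0,0,0,1,0,0,0,0,1,0,0,0,0,1,0,0,0,0,1,0,0,0,0,1,0,0,-1,0,1,0,0,-2,0,1,0,0,-3,0,1,0,0,-2,0,1,3.5,0,-1,0,1,3.5,0,0,0,1,0,0,0,0]}}

```text
clock: 17.0
position: [0.4989, 0.0072, 0.2341]
ee_rot: [-0.001, 0.006, 1.0, 0.0]
contact_force: [0.7, -0.2, 0.0]
width: 0.0854
gripper_force: 0.0
```

```bash
python3 - <<'E'
from h import *
d=snap("side","pics/side2.png");a=cv2.imread('pics/side2.png')[170:350,250:450]; cv2.imwrite('pics/side2c.png',cv2.resize(a,None,fx=3.3,fy=3.3,interpolation=cv2.INTER_CUBIC))
to((.435,.0085,.037))
E
```

```text
t 17.05 p [0.5016 0.007  0.2342] yawY 89.3 F [0.4 0.  0. ] w 0.0854 q [-0.12  0.16  1.65  0.    1.33 -1.68]
shift cm [ 6.68  0.07 19.71]
```

View pics/side2c.png

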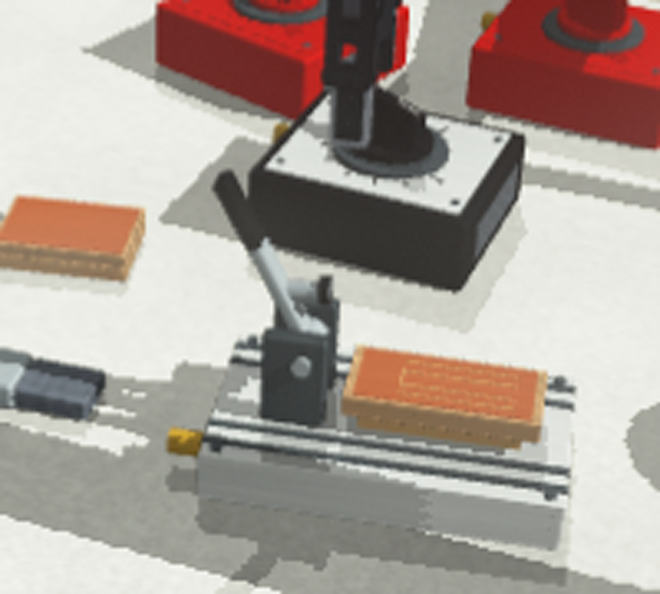

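The lever is open at (240,215), leaning past upright, and the board is free at (450,385) with its copper up. Now the board grasp.

{"method": "send_rows", "body": {"steps": [1,3.6,0.1,0,0,1,3.6,0,0,0,1,0,0,3,0,1,0,0,3,0,1,0,0,3,0,1,0,0,3,0,1,0,0,2.5,0,1,0,0,1.5,0,1,0,0,1,0,1,0,0,0,0]}}

```text
clock: 18.05
position: [0.4314, 0.0087, 0.0621]
ee_rot: [-0.001, 0.006, 1.0, 0.0]
contact_force: [0.1, -0.7, 0.3]
width: 0.0856
gripper_force: 0.0
```

```bash
python3 - <<'E'
from h import *
to((.430,.0085,.037))
E
```

```text
t 18.05 p [0.4314 0.0087 0.0621] yawY 89.3 F [ 0.1 -0.7  0.3] w 0.0856 q [-0.14  0.24  2.05  0.    0.86 -1.7 ]
shift cm [ 0.13 -0.02  2.51]
```

{"method": "send_rows", "body": {"steps": [1,0.1,0,1.2,0,1,0,0,1.1,0,1,0,0,0,0,-1,0,0,0,0,-1,0,0,0,0,-1,0,0,0,0,-1,0,0,0,0,-1,0,0,0,0,-1,0,0,0,0,-1,0,0,0,0,-1,0,0,0,0], "newtons": 40}}

```text
clock: 19.15
position: [0.4312, 0.0086, 0.041]
ee_rot: [0.001, 0.006, 1.0, -0.0]
contact_force: [-0.5, -0.4, 6.2]
width: 0.0552
gripper_force: 42.6
```

```bash
python3 - <<'E'
from h import *
to((.430,.0085,.037));print(get_state()['gripper_force'])
E
```

```text
t 19.15 p [0.4312 0.0086 0.041 ] yawY 89.3 F [-0.5 -0.4  6.2] w 0.0552 q [-0.14  0.27  2.08  0.    0.79 -1.7 ]
shift cm [ 0.12 -0.01  0.4 ]
42.61417508125305
```

The grip works, but the fingertips would reach below the board's underside and strike the tray floor. I regrip 6 mm higher.

{"method": "send_rows", "body": {"steps": [0.7,0,0,0,0,0.7,0,0,0,0,0.7,0,0,0,0,0.7,0,0,-0.6,0,0.7,0.1,0,0,0,-1,0,0,0,0,-1,0,0,0,0,-1,0,0,0,0,-1,0,0,0,0,-1,0,0,0,0,-1,0,0,0,0]}}

```text
clock: 20.25
position: [0.4293, 0.0087, 0.0464]
ee_rot: [0.0, 0.006, 1.0, 0.0]
contact_force: [-1.2, -0.1, 5.4]
width: 0.055
gripper_force: 42.3
```

```bash
python3 - <<'E'
from h import *
to((.430,.0085,.045));print(get_state()['gripper_force'])
c=np.mean([[.5866,.3439],[.568,.1862],[.3554,.2126],[.3769,.3732]],0);print(c)
E
```

```text
t 20.25 p [0.4293 0.0087 0.0464] yawY 89.3 F [-1.2 -0.1  5.4] w 0.055 q [-0.14  0.26  2.08  0.    0.81 -1.7 ]
shift cm [-0.07 -0.02  0.14]
42.32628107070923
[0.471725 0.278975]
```

{"method": "send_rows", "body": {"steps": [-1,0,0,-0.5,0,-1,0,0,-1,0,-1,0,0,-2,0,-1,0,0,-2.5,0,-1,0,0,-2,0,-1,0,0,-1,0,-1,0,0,0,0]}}

```text
clock: 20.95
position: [0.4302, 0.0086, 0.1374]
ee_rot: [0.002, 0.006, 1.0, -0.0]
contact_force: [0.3, -0.2, -0.9]
width: 0.0549
gripper_force: 42.8
```

{"method": "send_rows", "body": {"steps": [-1,0,1,0,1,-1,0,2,0,1,-1,-0.5,3,0,1,-1,-0.5,3,0,1,-1,-0.5,3,0,1,-1,-0.5,3,0,1,-1,-0.5,3,0,0.8,-1,-0.5,3,0,0,-1,0,3,0,0,-1,0,2,0,0,-1,0,1,0,0,-1,0,0,0,0]}}

```text
clock: 22.15
position: [0.4834, 0.2753, 0.1348]
ee_rot: [-0.001, 0.065, 0.998, -0.0]
contact_force: [0.2, -0.4, -0.3]
width: 0.0552
gripper_force: 42.8
```

```bash
python3 - <<'E'
from h import *
to((.466,.280,.0015));print(get_state()['gripper_force'])
snap("side","pics/side3.png");d=snap("top","pics/top3.png");a=cv2.imread('pics/top3.png')[200:340,120:320]; cv2.imwrite('pics/top3c.png',cv2.resize(a,None,fx=4,fy=4,interpolation=cv2.INTER_CUBIC))
E
```

```text
t 22.15 p [0.4834 0.2753 0.1348] yawY 82.6 F [ 0.2 -0.4 -0.3] w 0.0552 q [ 0.39  0.32  1.69 -0.    1.13 -1.05]
shift cm [ 1.76  0.26 13.34]
42.77050495147705
```

View pics/side3.png

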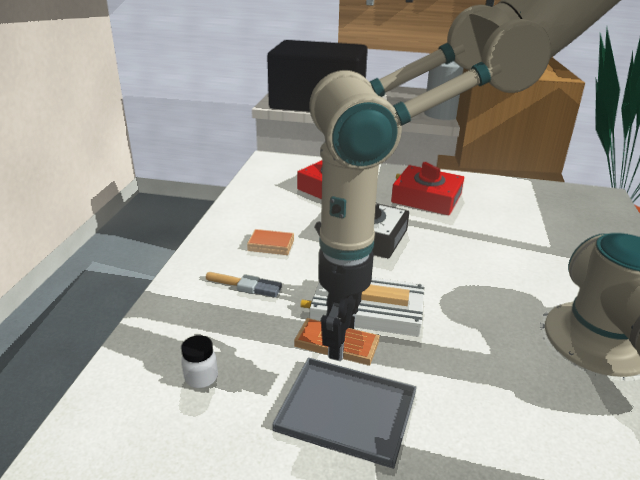

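The board is held level at (338,340) above the tray; the wooden support stayed on the bed. I lower it now.

{"method": "send_rows", "body": {"steps": [-1,0.9,0.2,1,0,-1,0.9,0.1,2,0,-1,0,0,2.5,0,-1,0,0,2.5,0,-1,0,0,2,0,-1,0,0,1,0,-1,0,0,0.6,0,-1,0,0,0.4,0,-1,0,0,0.3,0,-1,0,0,0,0,-1,0,0,0,0]}}

```text
clock: 23.35
position: [0.4668, 0.2802, 0.0135]
ee_rot: [0.001, 0.066, 0.998, 0.0]
contact_force: [-0.1, -0.1, -0.7]
width: 0.0548
gripper_force: 42.8
```

```bash
python3 - <<'E'
from h import *
to((.466,.280,.0015))
E
```

```text
t 23.35 p [0.4668 0.2802 0.0135] yawY 82.5 F [-0.1 -0.1 -0.7] w 0.0548 q [ 0.41  0.44  1.87  0.    0.83 -1.03]
shift cm [ 0.08 -0.04  1.2 ]
```

{"method": "send_rows", "body": {"steps": [-1,0,0,0.3,0,-1,0,0,0.3,0,-1,0,0,0.2,0,-1,0,0,0.2,0,-1,0,0,0,0,-1,0,0,0,0]}}

```text
clock: 23.95
position: [0.4664, 0.28, 0.0029]
ee_rot: [-0.0, 0.066, 0.998, -0.0]
contact_force: [0.4, 0.2, -1.2]
width: 0.0549
gripper_force: 42.8
```

{"method": "send_rows", "body": {"steps": [-1,0,0,0.1,0,-1,0,0,0.1,0,-1,0,0,0,0]}}

```text
clock: 24.25
position: [0.4664, 0.28, 0.0009]
ee_rot: [-0.0, 0.065, 0.998, 0.0]
contact_force: [-0.6, -0.5, -1.9]
width: 0.0548
gripper_force: 42.8
```

{"method": "send_rows", "body": {"steps": [-1,0,0,0.1,0,-1,0,0,0,0]}}

```text
clock: 24.45
position: [0.4665, 0.2801, 0.0004]
ee_rot: [0.0, 0.066, 0.998, 0.0]
contact_force: [-0.6, 0.1, 3.0]
width: 0.0553
gripper_force: 43.1
```

{"method": "send_rows", "body": {"steps": [-1,0,0,0.1,0,-1,0,0,0,0]}}

```text
clock: 24.65
position: [0.4665, 0.2801, 0.0003]
ee_rot: [0.0, 0.065, 0.998, 0.0]
contact_force: [-2.3, -0.9, 10.5]
width: 0.0552
gripper_force: 44.1
```

Contact came at the expected height. I release slowly, then retreat.

{"method": "send_rows", "body": {"steps": [-1,0,0,-0.1,0,0.5,0,0,0,0,0.7,0,0,0,0,0.8,0,0,0,0,0.8,0,0,0,0,0.8,0,0,-1,0,1,0,0,-2,0,1,0,0,-3,0,1,0,0,-4,0,1,0,0,-4,0,1,0,0,-4,0,1,0,0,0,0]}}

```text
clock: 25.85
position: [0.4699, 0.2817, 0.1868]
ee_rot: [0.006, 0.065, 0.998, 0.003]
contact_force: [0.4, -0.2, 0.4]
width: 0.0853
gripper_force: 0.0
```

{"method": "send_rows", "body": {"steps": [1,3,0,0,0,1,3,0,0,0,1,3,0,0,0,1,3,0,0,0,1,2,0,0,0,1,0,0,0,0,1,0,0,0,0]}}

```text
clock: 26.55
position: [0.3282, 0.2986, 0.1803]
ee_rot: [0.001, 0.065, 0.998, 0.0]
contact_force: [0.2, 0.2, 1.0]
width: 0.0854
gripper_force: 0.0
```

```bash
python3 - <<'E'
from h import *
to(None)
snap("top","pics/top4.png");snap("side","pics/side4.png")
a=cv2.imread('pics/side4.png')[170:470,170:450];b=cv2.imread('pics/top4.png')[130:330,130:430]
cv2.imwrite('pics/fin.png',np.hstack([cv2.resize(a,(392,420)),cv2.resize(b,(400,267)) if 0 else cv2.resize(b[:,:286],(400,420))]))
E
```

```text
t 26.55 p [0.3282 0.2986 0.1803] yawY 82.5 F [0.2 0.2 1. ] w 0.0854 q [ 0.58  0.11  1.85 -0.    1.17 -0.86]
```

View pics/fin.png

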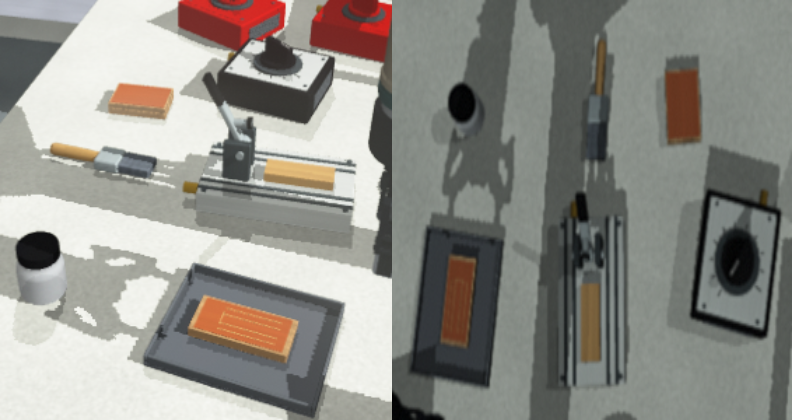

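The board lies flat, copper up, in the tray at (243,325). The lever is open, the knob mark points at the off tick, and the bystanders are in place.

```bash
python3 -c "
from rig import sign_off;print(sign_off())"
```

```text
the job is handed in; nothing more can be done
None
```

The job is handed in at about 27 s: knob at its off stop, clamp lever fully open, board lying copper side up in the tray, brush, jar and blanks untouched.

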